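Put the mixed-up solder reels back on their own stands

ROBOT

A 6-joint arm with a two-finger parallel gripper is mounted at the origin on the work surface. World frame = base frame: x ahead of the robot, y to its left, z up, the work surface at z = 0. Lengths are in m, angles in degrees, forces in N, time in s.
With the tool pointing down it reaches from about 0.4 to 0.925 m from the base axis. Payload 12.5 kg.
Tool frame: the origin (TCP) lies between the finger pads; the fingertips stand 25 mm ahead of it and the grasp point (between the pads) lies 6 mm ahead of it; z points along the fingers, y is the line along which they close (so a half turn about z gives the same grasp; the last joint's range is limited). The gripper opens to 95 mm and grips with 3 to 60 N. Pads are 20 mm wide; open, the fingers measure 119 mm over their backs; the gripper's body (75 mm by 180 mm) begins 59 mm behind the grasp point.
Start: joints at [-77.269, 28.126, 89.318, -0, 62.55, -6.05], TCP at [0.201, -0.592, 0.24] pointing down, gripper open.
Joint ranges: [-177.58, 177.58], [-47.91, 125.51], [2.72, 160], [-65.01, 245.01], [3.68, 167.84], [-153.87, 153.87]. Speed limits (degrees/s): [127.2, 127.2, 159.86, 180, 180, 180].

INTERFACE

Orientations are given as [roll, pitch, yaw] about the fixed x, y, z axes, in that order (R = Rz(yaw) Ry(pitch) Rx(roll)).
In Python, from workcell import status, viewer, close_job, trace, tip_of gives the robot as it stands.
- The arm moves only by the tool jog_arm, never from a script. Its argument "deltas" is a list of rows, each a list of 7 numbers: the shift along the tool's x, y, z in cm, then the turn, a rotation vector about the tool's x, y, z in degrees, then the opening, from 0 (shut) to 1 (fully open). A call has 1 to 20 rows; each row is the pose to reach, as a shift and turn from the pose commanded when the call began, along the tool's axes at that moment; what a row does not reach only later rows make up. A row lasts 1/8 s, in which the tool goes at most 62.5 mm and 10.7 degrees, less where a joint would pass 70% of its speed; a pose out of reach is approached as far as the arm can. A call with a gripper value outside its range is refused whole. The fingers move at their own pace and stop on an object; "grip_force" is the grip in N (left out, the last holds). Time passes only in rows, so rows that repeat a pose let the fingers close. It gives the time, the measured TCP pose, the force, the opening and the grip force at its end, in the units of the state.
- status.get_obs(): the state, without advancing time (a new reading comes with each control period).
- viewer.grab_frame(name): name is "scene" or "top"; returns a dict with "img" (480x640x3 uint8, blue, green, red), "fx", "fy", "cx", "cy" (pixels), "D" ([k1, k2, p1, p2, k3] as OpenCV has them; the pictures are not rectified), "R" (3x3) and "t" (3): a world point X has camera coordinates R X + t. Camera axes: x right, y down, z forward; pixel columns grow to the right and rows downward; lengths in m; the calibration is good to about 2 mm. A picture is of the moment at which its call begins. There is no depth.
- close_job(): hands the job in; it is judged then, once.
Trained networks look in a picture, given as the dict that the camera call returned (one of the last four; its "shot" number tells which), for a name from the list of things; names that differ only in an ending like _2 or _b are one class to them, and where a whole thing is asked for, a point or a joint stands for the part that bears it (a point fixed in the world has none). Each returns a list of dicts, best first, with "p" (0 to 1); they miss things now and then, are a little off and sometimes report something else, mostly with a low value. They report only what shows in the picture. A call takes as long as a camera call. They do not tell look-alikes from the thing itself.
- trace(picture, label): "region" (480x640 bool, what is visible of it) and "centre" ([column, row] in pixels, amid what is visible of it).
- tip_of(picture, label): "centre" ([column, row] in pixels: a listed point, or the origin of a listed thing).
The state is a dict: "t": time; "joints": joint angles; "joint_vel": joint speeds; "joint_torque": joint torques, N m; "ee_pos": TCP position; "orientation": TCP orientation; "ft_force": force on the tool from outside, world axes, zero at the start; "torque": the same for the moment, N m; "opening": finger opening in m; "gripper_force": force on a finger pad.
Only numpy, scipy, OpenCV 4.12 (cv2) and the standard library are available. Lean on these libraries where they do the work, as an engineer would, in place of code of your own. Each camera call takes 0.05 s, during which the arm holds its last target. There are 200 camera calls.

TASK

The four reels of solder have been put back on the wrong stands, and the alloys must not get mixed up: move them round so that each reel sits upright and fully down over the spindle of the stand of its own colour. The bare aluminium stand is free, so use it to park a reel while you swap. Set the reels down rather than dropping them, do not tip them over, and leave the circuit board in the middle where it lies.

Things in the scene. Friction and masses are not known exactly. Their poses are not given: they have to be found in the camera images.
- red_reel (a point): Reel of solder with red flanges and a narrow white label ring on top: upright hollow cylinder, 56 mm outside diameter, 50 mm high, open bore of 26 mm right through, 0.25 to 0.5 kg, loose. The point is its centre, 25 mm above its underside (37 mm above the bench on a stand); z is its axis, up. Its turn about z does not matter. Grip it from above across its outside.
- green_reel (a point): Reel of solder with green flanges and a narrow white label ring on top: upright hollow cylinder, 56 mm outside diameter, 50 mm high, open bore of 26 mm right through, 0.25 to 0.5 kg, loose. The point is its centre, 25 mm above its underside (37 mm above the bench on a stand); z is its axis, up. Its turn about z does not matter. Grip it from above across its outside.
- blue_reel (a point): Reel of solder with blue flanges and a narrow white label ring on top: upright hollow cylinder, 56 mm outside diameter, 50 mm high, open bore of 26 mm right through, 0.25 to 0.5 kg, loose. The point is its centre, 25 mm above its underside (37 mm above the bench on a stand); z is its axis, up. Its turn about z does not matter. Grip it from above across its outside.
- yellow_reel (a point): Reel of solder with yellow flanges and a narrow white label ring on top: upright hollow cylinder, 56 mm outside diameter, 50 mm high, open bore of 26 mm right through, 0.25 to 0.5 kg, loose. The point is its centre, 25 mm above its underside (37 mm above the bench on a stand); z is its axis, up. Its turn about z does not matter. Grip it from above across its outside.
- seat_red (a point): Reel stand with a red base: fixed disc, 96 mm diameter, 12 mm high, and an upright spindle, 9 mm diameter, tip 40.5 mm above the disc. A reel stands on the disc, spindle inside its bore (8 mm play all round). Point: centre of the disc's upper face; z up. It holds a reel of another colour at first. Bystanders within 65 mm of a spindle lie lower than 13 mm.
- seat_green (a point): Reel stand with a green base: fixed disc, 96 mm diameter, 12 mm high, and an upright spindle, 9 mm diameter, tip 40.5 mm above the disc. A reel stands on the disc, spindle inside its bore (8 mm play all round). Point: centre of the disc's upper face; z up. It holds a reel of another colour at first. Bystanders within 65 mm of a spindle lie lower than 13 mm.
- seat_blue (a point): Reel stand with a blue base: fixed disc, 96 mm diameter, 12 mm high, and an upright spindle, 9 mm diameter, tip 40.5 mm above the disc. A reel stands on the disc, spindle inside its bore (8 mm play all round). Point: centre of the disc's upper face; z up. It holds a reel of another colour at first. Bystanders within 65 mm of a spindle lie lower than 13 mm.
- seat_yellow (a point): Reel stand with a yellow base: fixed disc, 96 mm diameter, 12 mm high, and an upright spindle, 9 mm diameter, tip 40.5 mm above the disc. A reel stands on the disc, spindle inside its bore (8 mm play all round). Point: centre of the disc's upper face; z up. It holds a reel of another colour at first. Bystanders within 65 mm of a spindle lie lower than 13 mm.
- seat_spare (a point): The spare reel stand, bare aluminium, otherwise of the same form and size as the coloured ones and also fixed; it is empty at the start and may be used to park a reel. Point: centre of the disc's upper face, 12 mm above the bench; z up.
- board: Loose green circuit board with components (a yellow transformer, a green terminal strip), 100 x 70 mm, 27 mm high, lying among the stands. Origin at the centre of its underside. To be left alone. Other loose bystanders (tip cleaner, flux bottle, side cutters, tape roll, solder sucker, parts tray) are at most 80 mm high.
Things that resemble listed ones, but are neither listed nor needed, are in the scene too. What is shaped like the part that bears blue_reel but pink or purple is not meant.

How it is judged:
By the outcome, as a careful person would: the job done as asked, in the order asked, and still so for the second after the job is handed in, with the robot touching nothing.
It also fails if it takes over 128 s, if anything falls off the work surface, if the arm or the gripper's body presses on something with over 40 N, if the wrist force passes 120 N, or if a joint passes its speed limit or range.

## Working session

There is one attempt and no reset: what is moved stays moved. The work goes in short steps, Python scripts to look and compute and a tool call to move; the robot and the scene stay as the last step left them, time stands still between calls to the robot, and variables do not carry over. Pictures are saved under pics/ and viewed, at most 14 in all, crops included, and the job is handed in when it is done.

Besides the shell and the picture viewer there is one more tool, called in YAML: its name, and indented under it one key for each argument. jog_arm: Moves the arm, as the interface text tells. Its arguments: {"type":"object","properties":{"deltas":{"type":"array","items":{"type":"array","items":{"type":"number"}}},"grip_force":{"type":"number"}},"required":["deltas"]}

```bash
mkdir -p pics
cat > h.py <<'E'
import numpy as np, cv2
from workcell import status, viewer, close_job, trace, tip_of
def ray(f,px,z):
    K=np.array([[f["fx"],0,f["cx"]],[0,f["fy"],f["cy"]],[0,0,1.]])
    u=cv2.undistortPoints(np.array([[px]],float),K,np.array(f["D"],float))[0,0]
    R=np.array(f["R"]);t=np.array(f["t"])
    c=-R.T@t; d=R.T@np.array([u[0],u[1],1.])
    return c+d*(z-c[2])/d[2]
E
python3 - <<'E'
from h import *
s=status.get_obs();print(s["ee_pos"],s["orientation"])
for n in("top","scene"):
    f=viewer.grab_frame(n);cv2.imwrite(f"pics/{n}0.png",f["img"])
    print(n,-np.array(f["R"]).T@np.array(f["t"]))
    for c in("red","green","blue","yellow","spare"):
        for l,z in((c+"_reel",.037),("seat_"+c,.012)):
            if l=="spare_reel":continue
            for d in tip_of(f,l)[:3]: print(l,round(d["p"],2),np.round(d["centre"],1),np.round(ray(f,d["centre"],z),4))
E
```

```text
[ 0.20120619 -0.59149764  0.23904637] [-1.79933637e+02 -7.53673486e-03  1.87818211e+01]
top [ 0.42066025 -0.00783928  0.85758137]
red_reel 0.83 [197.8 126.4] [0.653  0.2171 0.037 ]
seat_red 0.78 [441.4 140.4] [ 0.6446 -0.1937  0.012 ]
green_reel 0.94 [150.1 248.7] [0.4469 0.2875 0.037 ]
seat_green 0.82 [338.8 255.8] [ 0.4441 -0.0234  0.012 ]
blue_reel 0.89 [461.6 335.3] [ 0.3199 -0.2243  0.037 ]
blue_reel 0.82 [194.9 344.9] [0.2927 0.2067 0.037 ]
blue_reel 0.8 [337.  257.5] [ 0.4406 -0.0201  0.037 ]
seat_blue 0.93 [154.2 249.3] [0.4469 0.2893 0.012 ]
seat_blue 0.47 [441.2 139. ] [ 0.6471 -0.1933  0.012 ]
yellow_reel 0.88 [446.5 137.7] [ 0.6428 -0.1967  0.037 ]
seat_yellow 0.88 [202.5 131.6] [0.6511 0.2153 0.012 ]
seat_spare 0.75 [493.9 258.5] [ 0.4458 -0.284   0.012 ]
seat_spare 0.74 [195.5 124.6] [0.6633 0.2282 0.012 ]
scene [ 1.09688432 -0.51907315  0.62985168]
red_reel 0.56 [469.8 251.8] [0.656  0.2153 0.037 ]
seat_red 0.81 [296.2 366.5] [ 0.6542 -0.1996  0.012 ]
green_reel 0.68 [409.9 199.8] [0.4516 0.2697 0.037 ]
seat_green 0.73 [303.4 258. ] [ 0.4446 -0.0218  0.012 ]
blue_reel 0.97 [301.4 246.4] [ 0.4394 -0.0222  0.037 ]
blue_reel 0.97 [216.1 254.8] [ 0.3593 -0.1631  0.037 ]
blue_reel 0.96 [174.6 266.2] [ 0.3416 -0.2401  0.037 ]
seat_blue 0.67 [411.6 205.1] [0.4427 0.2887 0.012 ]
yellow_reel 0.65 [292.  352.5] [ 0.6463 -0.2007  0.037 ]
yellow_reel 0.63 [299.8 246.2] [ 0.4369 -0.0241  0.037 ]
yellow_reel 0.2 [378.3 312.7] [ 0.6659 -0.0386  0.037 ]
seat_yellow 0.91 [465.4 265.1] [0.6589 0.2047 0.012 ]
seat_yellow 0.45 [301.2 246. ] [ 0.4103 -0.0007  0.012 ]
seat_spare 0.74 [178.8 315.6] [ 0.4389 -0.286   0.012 ]
```

View pics/top0.png

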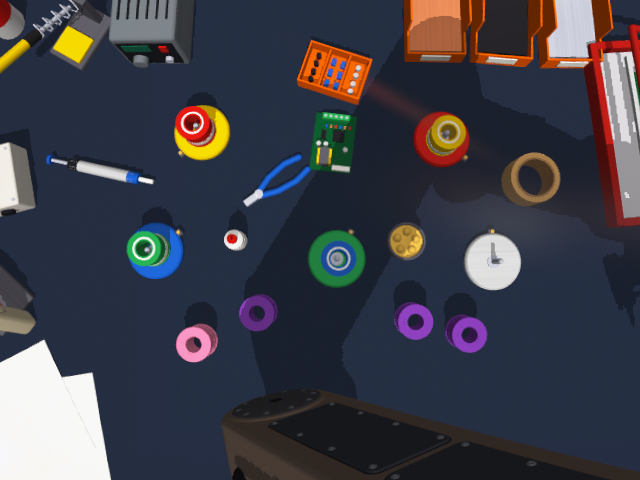

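View pics/scene0.png

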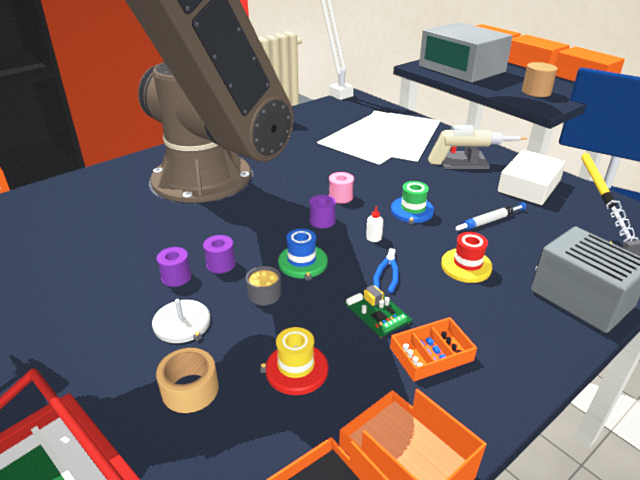

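The top view shows red on yellow (200,130), green on blue (152,249), blue on green (338,258) and yellow on red (443,138). The spare stand at (493,261) is empty, and the pink and purple cylinders are decoys. Next I'll refine the positions with circle fits.

```bash
cat >> h.py <<'E'
from scipy.optimize import least_squares
APP={"red":(197,126),"green":(147,248),"blue":(338,258),"yellow":(448,133)}
SEAT={"red":(441,139),"green":(337,258),"blue":(155,251),"yellow":(202,132),"spare":(493,261)}
HUE={"red":(0,8),"green":(45,85),"blue":(100,125),"yellow":(20,35)}
def fit(P,r,c0):
    g=least_squares(lambda q:np.hypot(P[:,0]-q[0],P[:,1]-q[1])-r,c0,loss="cauchy",f_scale=.001)
    return g.x,np.median(abs(g.fun))
def plane(f,m,z):
    c=max(cv2.findContours(m.astype(np.uint8),cv2.RETR_EXTERNAL,cv2.CHAIN_APPROX_NONE)[0],key=len)[:,0]
    return np.array([ray(f,p,z)[:2] for p in c])
def near(m,c,r):
    y,x=np.ogrid[:480,:640]; return m&((x-c[0])**2+(y-c[1])**2<r*r)
def disc(f,n):
    h=cv2.cvtColor(f["img"],cv2.COLOR_BGR2HSV)
    if n=="spare": m=(h[...,1]<70)&(h[...,2]>120)
    else: a,b=HUE[n]; m=(h[...,0]>=a)&(h[...,0]<=b)&(h[...,1]>120)&(h[...,2]>70)
    m=near(m,SEAT[n],36); P=plane(f,m,.012); return fit(P,.048,P.mean(0))
def reel(f,px):
    h=cv2.cvtColor(f["img"],cv2.COLOR_BGR2HSV)
    m=near((h[...,1]<90)&(h[...,2]>150),px,20); P=plane(f,m,.062)
    c=P.mean(0); g=least_squares(lambda q:np.hypot(P[:,0]-q[0],P[:,1]-q[1])-q[2],[*c,.02],loss="cauchy",f_scale=.001)
    return g.x,np.median(abs(g.fun))
E
python3 - <<'E'
from h import *
f=viewer.grab_frame("top")
for n in SEAT: print("seat",n,*[np.round(v,4) for v in disc(f,n)])
for n in APP: print("reel",n,*[np.round(v,4) for v in reel(f,APP[n])])
cv2.imwrite("pics/crops.png",np.vstack([np.hstack([cv2.resize(f["img"][y-35:y+35,x-35:x+35],(290,290),interpolation=0) for x,y in r]) for r in (((202,130),(441,138)),((152,249),(338,258)))]))
E
```

```text
seat red [ 0.6472 -0.1927] 0.0013
seat green [ 0.4398 -0.0195] 0.001
seat blue [0.4446 0.2864] 0.0013
seat yellow [0.6502 0.2166] 0.0009
seat spare [ 0.4408 -0.2817] 0.0009
reel red [0.6525 0.2206 0.018 ] 0.0004
reel green [0.4467 0.2898 0.0183] 0.0003
reel blue [ 0.4389 -0.0214  0.0181] 0.0005
reel yellow [ 0.6463 -0.1938  0.0176] 0.0004
```

View pics/crops.png

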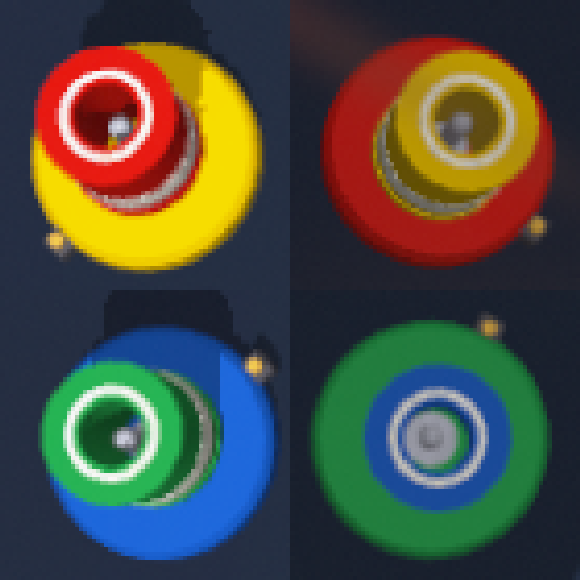

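jog_arm:
  deltas:
    - [4,-4.6,0,0,0,5,1]
    - [8,-9.2,0,0,0,10,1]
    - [12,-13.8,0,0,0,15,1]
    - [16,-18.4,0,0,0,18.78,1]
    - [20,-23,0,0,0,18.78,1]
    - [24,-27.6,1,0,0,18.78,1]
    - [28,-32.2,2,0,0,18.78,1]
    - [32,-36.8,3,0,0,18.78,1]
    - [36,-41,4,0,0,18.78,1]
    - [39,-44.5,4,0,0,18.78,1]
    - [40.9,-46.3,4,0,0,18.78,1]
    - [40.9,-46.3,4,0,0,18.78,1]
    - [40.9,-46.3,4,0,0,18.78,1]
  grip_force: 40

```text
t: 2.68
ee_pos: [0.4391, -0.0222, 0.1996]
orientation: [180.0, 0.0, 0.0]
ft_force: [-0.7, -0.0, 0.2]
opening: 0.0951
gripper_force: 0.0
```

jog_arm:
  deltas:
    - [0,-0.1,3,0,0,0,1]
    - [0,-0.1,6,0,0,0,1]
    - [0,-0.1,9,0,0,0,1]
    - [0,-0.1,12,0,0,0,1]
    - [0,-0.1,14,0,0,0,1]
    - [0,-0.1,15.1,0,0,0,1]
    - [0,-0.1,15.1,0,0,0,1]
    - [0,-0.1,15.1,0,0,0,0]
    - [0,-0.1,15.1,0,0,0,0]
    - [0,-0.1,15.1,0,0,0,0]
    - [0,-0.1,15.1,0,0,0,0]
    - [0,-0.1,15.1,0,0,0,0]
    - [0,-0.1,15.1,0,0,0,0]
    - [0,-0.1,15.1,0,0,0,0]
  grip_force: 40

```text
t: 4.42
ee_pos: [0.4395, -0.0208, 0.0488]
orientation: [180.0, -0.0, 0.0]
ft_force: [-0.5, -1.0, 5.4]
opening: 0.0558
gripper_force: 40.0
```

jog_arm:
  deltas:
    - [0,0,-1,0,0,0,0]
    - [0,0,-3,0,0,0,0]
    - [0,0,-5.5,0,0,0,0]
    - [0,0,-8,0,0,0,0]
    - [0,0,-10,0,0,0,0]
    - [0,1,-11,0,0,0,0]
    - [0,3.5,-11,0,0,0,0]
    - [0,7,-11,0,0,0,0]
    - [0,11,-11,0,0,0,0]
    - [0,15,-11,0,0,0,0]
    - [0,19,-11,0,0,0,0]
    - [0,22.5,-11,0,0,0,0]
    - [0,25,-11,0,0,0,0]
    - [0.2,26.1,-11,0,0,0,0]
    - [0.2,26.1,-11,0,0,0,0]
    - [0.2,26.1,-11,0,0,0,0]

```text
t: 6.42
ee_pos: [0.4412, -0.2808, 0.1585]
orientation: [-180.0, 0.0, 0.0]
ft_force: [0.0, 0.6, -3.7]
opening: 0.0559
gripper_force: 40.0
```

Run:
```python
from h import *
f=viewer.grab_frame("scene");cv2.imwrite("pics/s1.png",f["img"])
```

```text
(no output)
```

View pics/s1.png

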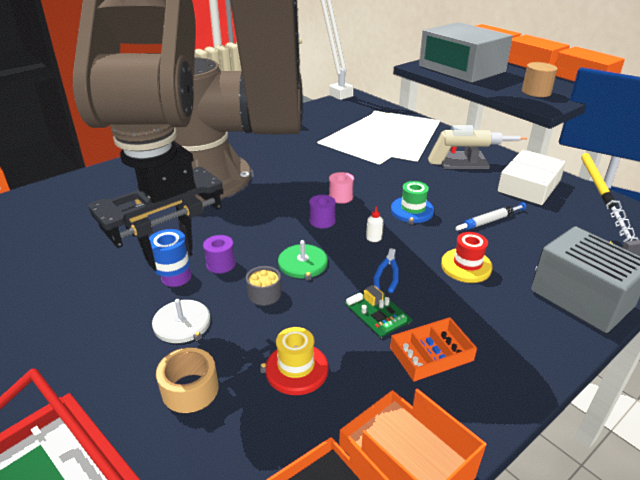

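The scene view shows the blue reel held level at (170,252), above the spare stand at (181,320). The green stand's spindle at (303,250) is now bare. I'll lower the reel onto the spare stand.

jog_arm:
  deltas:
    - [0,0,2,0,0,0,0]
    - [0,0,4,0,0,0,0]
    - [0,0,6,0,0,0,0]
    - [0,0,8,0,0,0,0]
    - [0,0,9.5,0,0,0,0]
    - [0,0,10.4,0,0,0,0]
    - [0,0,10.7,0,0,0,0]
    - [0,0,10.9,0,0,0,0]
    - [0,0,11,0,0,0,0]
    - [0,0,11,0,0,0,0]
    - [0,0,11,0,0,0,0]

```text
t: 7.85
ee_pos: [0.4415, -0.2818, 0.0488]
orientation: [180.0, -0.0, 0.0]
ft_force: [-0.0, -0.4, -4.0]
opening: 0.0559
gripper_force: 40.0
```

jog_arm:
  deltas:
    - [0,0,0.05,0,0,0,0]
    - [0,0,0.1,0,0,0,0]
    - [0,0,0.1,0,0,0,0]

```text
t: 8.22
ee_pos: [0.4415, -0.2818, 0.0488]
orientation: [180.0, -0.0, -0.0]
ft_force: [-3.1, 1.9, 12.2]
opening: 0.0555
gripper_force: 40.0
```

jog_arm:
  deltas:
    - [0,0,0,0,0,0,1]
    - [0,0,0,0,0,0,1]
    - [0,0,0,0,0,0,1]
    - [0,0,0,0,0,0,1]
    - [0,0,-3,0,0,0,1]
    - [0,0,-7,0,0,0,1]
    - [0,0,-11,0,0,0,1]
    - [0,-4,-11,0,0,0,1]
    - [0,-9,-11,0,0,0,1]
    - [0,-14,-11,0,0,0,1]
    - [0,-19,-11,0,0,0,1]
    - [0,-24,-11,0,0,0,1]
    - [0,-29,-11,0,0,0,1]
    - [0,-34,-11,0,0,0,1]
    - [0,-39,-11,0,0,0,1]
    - [0.3,-44,-11,0,0,0,1]
    - [0.5,-49,-11,0,0,0,1]
    - [0.5,-54,-11,0,0,0,1]
    - [0.5,-57.2,-11,0,0,0,1]
    - [0.5,-57.2,-11,0,0,0,1]

```text
t: 10.72
ee_pos: [0.446, 0.2919, 0.1573]
orientation: [180.0, -0.0, 0.2]
ft_force: [-0.2, -0.5, 0.9]
opening: 0.0949
gripper_force: 0.0
```

Run:
```python
from h import *
f=viewer.grab_frame("top");cv2.imwrite("pics/t2.png",f["img"])
for d in tip_of(f,"blue_reel"):print(d["p"],d["centre"])
s=status.get_obs();print(s["ee_pos"])
print(reel(f,(502,262)))
```

```text
0.85 [263.7, 309.0]
0.8 [465.1, 333.2]
0.62 [195.2, 344.0]
0.55 [411.7, 321.6]
[0.4461008  0.28997147 0.15735626]
(array([ 0.43924184, -0.27995436,  0.03028643]), np.float64(0.0005726685855559736))
```

View pics/t2.png

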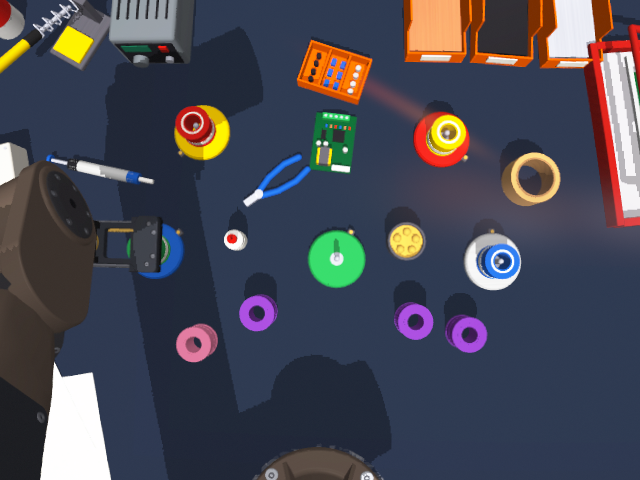

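The blue reel stands upright on the spare stand at (500,262), and the gripper is over green at (150,248). I'll grip green.

jog_arm:
  deltas:
    - [0,0,3,0,0,0,1]
    - [0,0,6,0,0,0,1]
    - [0,0,9,0,0,0,1]
    - [0,0,10.5,0,0,0,1]
    - [0,0,10.9,0,0,0,1]
    - [0,0,10.9,0,0,0,0]
    - [0,0,10.9,0,0,0,0]
    - [0,0,10.9,0,0,0,0]
    - [0,0,10.9,0,0,0,0]
    - [0,0,10.9,0,0,0,0]
    - [0,0,10.9,0,0,0,0]
    - [0,0,10.9,0,0,0,0]

```text
t: 12.32
ee_pos: [0.4464, 0.2903, 0.0488]
orientation: [180.0, -0.0, 0.0]
ft_force: [-0.3, -0.8, 5.6]
opening: 0.0563
gripper_force: 40.0
```

jog_arm:
  deltas:
    - [0,0,-1,0,0,0,0]
    - [0,0,-3,0,0,0,0]
    - [0,0,-5.5,0,0,0,0]
    - [0,0,-8,0,0,0,0]
    - [0,0,-10,0,0,0,0]
    - [0,1,-11,0,0,0,0]
    - [0,3.5,-11,0,0,0,0]
    - [0,7,-11,0,0,0,0]
    - [0,11,-11,0,0,0,0]
    - [0,15,-11,0,0,0,0]
    - [0,19,-11,0,0,0,0]
    - [0,23,-11,0,0,0,0]
    - [-0.4,27,-11,0,0,0,0]
    - [-0.6,29.5,-11,0,0,0,0]
    - [-0.6,31,-11,0,0,0,0]
    - [-0.6,31,-11,0,0,0,0]
    - [-0.6,31,-11,0,0,0,0]

```text
t: 14.45
ee_pos: [0.4403, -0.0192, 0.1585]
orientation: [-180.0, 0.0, 0.0]
ft_force: [0.2, -0.7, -3.2]
opening: 0.056
gripper_force: 40.0
```

jog_arm:
  deltas:
    - [0,0,2,0,0,0,0]
    - [0,0,4,0,0,0,0]
    - [0,0,6,0,0,0,0]
    - [0,0,8,0,0,0,0]
    - [0,0,9.5,0,0,0,0]
    - [0,0,10.4,0,0,0,0]
    - [0,0,10.7,0,0,0,0]
    - [0,0,10.9,0,0,0,0]
    - [0,0,11,0,0,0,0]
    - [0,0,11.05,0,0,0,0]
    - [0,0,11.05,0,0,0,0]

```text
t: 15.82
ee_pos: [0.4406, -0.0197, 0.0488]
orientation: [180.0, -0.1, 0.0]
ft_force: [-1.8, 1.9, 6.4]
opening: 0.056
gripper_force: 40.0
```

jog_arm:
  deltas:
    - [0,0,0,0,0,0,1]
    - [0,0,0,0,0,0,1]
    - [0,0,0,0,0,0,1]
    - [0,0,0,0,0,0,1]
    - [0,0,-3,0,0,0,1]
    - [0,0,-7,0,0,0,1]
    - [0,0,-11,0,0,0,1]
    - [0,4,-11,0,0,0,1]
    - [0,9,-11,0,0,0,1]
    - [0,14,-11,0,0,0,1]
    - [0,19,-11,0,0,0,1]
    - [0.1,23,-11,0,0,0,1]
    - [0.1,25.5,-11,0,0,0,1]
    - [0.1,26.2,-11,0,0,0,1]
    - [0.1,26.2,-11,0,0,0,1]
    - [0.1,26.2,-11,0,0,0,1]

```text
t: 17.82
ee_pos: [0.4414, -0.2807, 0.1582]
orientation: [-180.0, 0.0, 0.1]
ft_force: [0.1, 0.6, -0.7]
opening: 0.0951
gripper_force: 0.0
```

jog_arm:
  deltas:
    - [0,0,3,0,0,0,1]
    - [0,0,6,0,0,0,1]
    - [0,0,9,0,0,0,1]
    - [0,0,10.5,0,0,0,1]
    - [0,0,11,0,0,0,1]
    - [0,0,11,0,0,0,0]
    - [0,0,11,0,0,0,0]
    - [0,0,11,0,0,0,0]
    - [0,0,11,0,0,0,0]
    - [0,0,11,0,0,0,0]
    - [0,0,11,0,0,0,0]
    - [0,0,11,0,0,0,0]

```text
t: 19.32
ee_pos: [0.4415, -0.2818, 0.0484]
orientation: [180.0, -0.0, -0.0]
ft_force: [-0.8, 0.3, 5.6]
opening: 0.0557
gripper_force: 40.0
```

jog_arm:
  deltas:
    - [0,0,-1,0,0,0,0]
    - [0,0,-3,0,0,0,0]
    - [0,0,-5.5,0,0,0,0]
    - [0,0,-8,0,0,0,0]
    - [0,0,-10,0,0,0,0]
    - [0,-1,-11,0,0,0,0]
    - [0,-3.5,-11,0,0,0,0]
    - [0,-7,-11,0,0,0,0]
    - [0,-11.5,-11,0,0,0,0]
    - [0,-16,-11,0,0,0,0]
    - [0,-20.5,-11,0,0,0,0]
    - [0,-25,-11,0,0,0,0]
    - [0,-29.5,-11,0,0,0,0]
    - [0,-34,-11,0,0,0,0]
    - [0,-38.5,-11,0,0,0,0]
    - [0,-43,-11,0,0,0,0]
    - [0.3,-47.5,-11,0,0,0,0]
    - [0.3,-51.5,-11,0,0,0,0]
    - [0.3,-54.5,-11,0,0,0,0]
    - [0.3,-56.8,-11,0,0,0,0]

```text
t: 21.82
ee_pos: [0.4432, 0.2877, 0.1576]
orientation: [180.0, 0.1, 0.1]
ft_force: [-0.5, 0.1, -3.8]
opening: 0.0555
gripper_force: 40.0
```

jog_arm:
  deltas:
    - [0,0,0,0,0,0,0]
    - [0,0,0,0,0,0,0]
    - [0,0,2,0,0,0,0]
    - [0,0,4,0,0,0,0]
    - [0,0,6,0,0,0,0]
    - [0,0,8,0,0,0,0]
    - [0,0,9.5,0,0,0,0]
    - [0,0,10.4,0,0,0,0]
    - [0,0,10.7,0,0,0,0]
    - [0,0,10.9,0,0,0,0]
    - [0,0,11,0,0,0,0]
    - [0,0,11.05,0,0,0,0]
    - [0,0,11.05,0,0,0,0]

```text
t: 23.45
ee_pos: [0.4446, 0.2864, 0.0484]
orientation: [-180.0, -0.1, 0.0]
ft_force: [-1.9, -1.5, 5.6]
opening: 0.0556
gripper_force: 40.0
```

jog_arm:
  deltas:
    - [0,0,0,0,0,0,1]
    - [0,0,0,0,0,0,1]
    - [0,0,0,0,0,0,1]
    - [0,0,0,0,0,0,1]
    - [0,0,-3,0,0,0,1]
    - [0,0,-7,0,0,0,1]
    - [0,0,-11,0,0,0,1]
    - [3.5,1,-11,0,0,0,1]
    - [8,2.5,-11,0,0,0,1]
    - [12.5,4,-11,0,0,0,1]
    - [17,5.5,-11,0,0,0,1]
    - [19.8,6.3,-11,0,0,0,1]
    - [20.8,6.6,-11,0,0,0,1]
    - [20.8,6.6,-11,0,0,0,1]
    - [20.8,6.6,-11,0,0,0,1]

```text
t: 25.32
ee_pos: [0.6514, 0.2208, 0.1577]
orientation: [180.0, 0.0, 0.0]
ft_force: [-0.5, -0.4, 0.1]
opening: 0.0952
gripper_force: 0.0
```

Run:
```python
from h import *
f=viewer.grab_frame("scene");cv2.imwrite("pics/s3.png",f["img"])
```

```text
(no output)
```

View pics/s3.png

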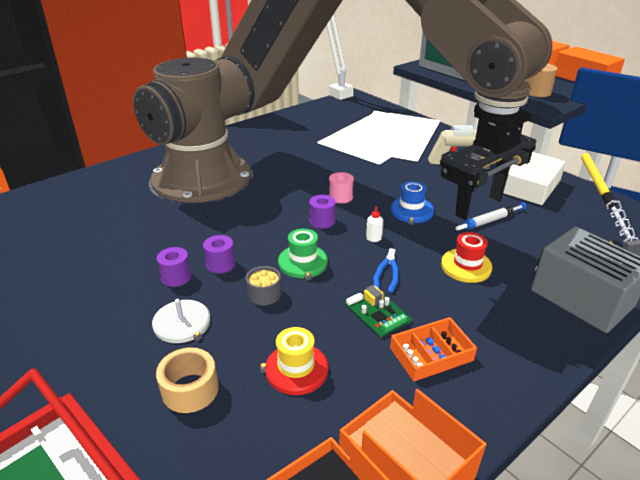

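The scene view shows green on its stand at (303,250) and blue on its stand at (412,200), both upright. The spare stand at (181,320) is free and the board has not moved. I'll grip red next.

jog_arm:
  deltas:
    - [0,0,3,0,0,0,1]
    - [0,0,6,0,0,0,1]
    - [0,0,9,0,0,0,1]
    - [0,0,10.5,0,0,0,1]
    - [0,0,11,0,0,0,1]
    - [0,0,11,0,0,0,0]
    - [0,0,11,0,0,0,0]
    - [0,0,11,0,0,0,0]
    - [0,0,11,0,0,0,0]
    - [0,0,11,0,0,0,0]
    - [0,0,11,0,0,0,0]
    - [0,0,11,0,0,0,0]

```text
t: 26.88
ee_pos: [0.6525, 0.2203, 0.0479]
orientation: [180.0, -0.0, 0.0]
ft_force: [-0.3, -1.4, 4.3]
opening: 0.0563
gripper_force: 40.0
```

jog_arm:
  deltas:
    - [0,0,-1,0,0,0,0]
    - [0,0,-3,0,0,0,0]
    - [0,0,-5.5,0,0,0,0]
    - [0,0,-8,0,0,0,0]
    - [0,0,-10,0,0,0,0]
    - [-0.4,1,-11,0,0,0,0]
    - [-1.7,4,-11,0,0,0,0]
    - [-3.4,8,-11,0,0,0,0]
    - [-5.1,12,-11,0,0,0,0]
    - [-6.8,16,-11,0,0,0,0]
    - [-8.5,20,-11,0,0,0,0]
    - [-10.2,24,-11,0,0,0,0]
    - [-11.9,28,-11,0,0,0,0]
    - [-13.6,32,-11,0,0,0,0]
    - [-15.3,36,-11,0,0,0,0]
    - [-17,40,-11,0,0,0,0]
    - [-18.7,44,-11,0,0,0,0]
    - [-20.2,47.5,-11,0,0,0,0]
    - [-21.1,49.5,-11,0,0,0,0]
    - [-21.1,50.2,-11,0,0,0,0]

```text
t: 29.38
ee_pos: [0.4404, -0.2827, 0.1579]
orientation: [180.0, 0.0, -0.1]
ft_force: [0.2, 0.2, -3.3]
opening: 0.0562
gripper_force: 40.0
```

jog_arm:
  deltas:
    - [0,0,0,0,0,0,0]
    - [0,0,0,0,0,0,0]
    - [0,0,2,0,0,0,0]
    - [0,0,4,0,0,0,0]
    - [0,0,6,0,0,0,0]
    - [0,0,8,0,0,0,0]
    - [0,0,9.5,0,0,0,0]
    - [0,0,10.4,0,0,0,0]
    - [0,0,10.7,0,0,0,0]
    - [0,0,10.9,0,0,0,0]
    - [0,0,11,0,0,0,0]
    - [0,0,11.05,0,0,0,0]
    - [0,0,11.05,0,0,0,0]

```text
t: 31.0
ee_pos: [0.4416, -0.2819, 0.0478]
orientation: [180.0, -0.0, -0.0]
ft_force: [-1.2, 0.6, 5.2]
opening: 0.0564
gripper_force: 40.0
```

jog_arm:
  deltas:
    - [0,0,0,0,0,0,1]
    - [0,0,0,0,0,0,1]
    - [0,0,0,0,0,0,1]
    - [0,0,0,0,0,0,1]
    - [0,0,-3,0,0,0,1]
    - [0,0,-7,0,0,0,1]
    - [0,0,-11,0,0,0,1]
    - [3.5,-1.5,-11,0,0,0,1]
    - [8,-3.4,-11,0,0,0,1]
    - [12.5,-5.4,-11,0,0,0,1]
    - [17,-7.3,-11,0,0,0,1]
    - [19.5,-8.4,-11,0,0,0,1]
    - [20.5,-8.8,-11,0,0,0,1]
    - [20.5,-8.8,-11,0,0,0,1]
    - [20.5,-8.8,-11,0,0,0,1]

```text
t: 32.88
ee_pos: [0.6455, -0.1943, 0.1572]
orientation: [180.0, 0.0, -0.0]
ft_force: [-0.7, -0.6, -0.4]
opening: 0.0952
gripper_force: 0.0
```

jog_arm:
  deltas:
    - [0,0,3,0,0,0,1]
    - [0,0,6,0,0,0,1]
    - [0,0,9,0,0,0,1]
    - [0,0,10.5,0,0,0,1]
    - [0,0,10.9,0,0,0,1]
    - [0,0,10.9,0,0,0,0]
    - [0,0,10.9,0,0,0,0]
    - [0,0,10.9,0,0,0,0]
    - [0,0,10.9,0,0,0,0]
    - [0,0,10.9,0,0,0,0]
    - [0,0,10.9,0,0,0,0]
    - [0,0,10.9,0,0,0,0]

```text
t: 34.38
ee_pos: [0.6465, -0.1938, 0.0484]
orientation: [180.0, -0.0, 0.0]
ft_force: [-0.2, -0.1, 5.6]
opening: 0.0566
gripper_force: 40.0
```

jog_arm:
  deltas:
    - [0,0,-1,0,0,0,0]
    - [0,0,-3,0,0,0,0]
    - [0,0,-5.5,0,0,0,0]
    - [0,0,-8,0,0,0,0]
    - [0,0,-10,0,0,0,0]
    - [0,-1,-11,0,0,0,0]
    - [0,-3.5,-11,0,0,0,0]
    - [0,-7,-11,0,0,0,0]
    - [0,-11,-11,0,0,0,0]
    - [0,-15,-11,0,0,0,0]
    - [0,-19,-11,0,0,0,0]
    - [0,-23,-11,0,0,0,0]
    - [0,-27,-11,0,0,0,0]
    - [0,-31,-11,0,0,0,0]
    - [0.2,-35,-11,0,0,0,0]
    - [0.4,-38,-11,0,0,0,0]
    - [0.4,-40,-11,0,0,0,0]
    - [0.4,-41,-11,0,0,0,0]
    - [0.4,-41,-11,0,0,0,0]
    - [0.4,-41,-11,0,0,0,0]

```text
t: 36.88
ee_pos: [0.6504, 0.2155, 0.158]
orientation: [180.0, 0.0, -0.0]
ft_force: [0.8, -0.2, -3.5]
opening: 0.0564
gripper_force: 40.0
```

jog_arm:
  deltas:
    - [0,0,2,0,0,0,0]
    - [0,0,4,0,0,0,0]
    - [0,0,6,0,0,0,0]
    - [0,0,8,0,0,0,0]
    - [0,0,9.5,0,0,0,0]
    - [0,0,10.4,0,0,0,0]
    - [0,0,10.7,0,0,0,0]
    - [0,0,10.9,0,0,0,0]
    - [0,0,11,0,0,0,0]
    - [0,0,11.05,0,0,0,0]
    - [0,0,11.05,0,0,0,0]

```text
t: 38.25
ee_pos: [0.6506, 0.2164, 0.0484]
orientation: [-180.0, -0.1, 0.0]
ft_force: [-2.8, 0.3, 4.6]
opening: 0.0567
gripper_force: 40.0
```

Release yellow and go back to red on the spare stand at (0.4416,-0.2819): x −20.9 cm, tool y +49.8 cm.

jog_arm:
  deltas:
    - [0,0,0,0,0,0,1]
    - [0,0,0,0,0,0,1]
    - [0,0,0,0,0,0,1]
    - [0,0,0,0,0,0,1]
    - [0,0,-3,0,0,0,1]
    - [0,0,-7,0,0,0,1]
    - [0,0,-11,0,0,0,1]
    - [-1.7,4,-11,0,0,0,1]
    - [-3.4,8,-11,0,0,0,1]
    - [-5.5,13,-11,0,0,0,1]
    - [-7.6,18,-11,0,0,0,1]
    - [-9.7,23,-11,0,0,0,1]
    - [-11.8,28,-11,0,0,0,1]
    - [-13.9,33,-11,0,0,0,1]
    - [-16,38,-11,0,0,0,1]
    - [-18.1,43,-11,0,0,0,1]
    - [-20,47.5,-11,0,0,0,1]
    - [-20.9,49.8,-11,0,0,0,1]
    - [-20.9,49.8,-11,0,0,0,1]
    - [-20.9,49.8,-11,0,0,0,1]

```text
t: 40.75
ee_pos: [0.4416, -0.2811, 0.1576]
orientation: [-180.0, 0.0, 0.0]
ft_force: [-0.1, 0.6, -0.4]
opening: 0.095
gripper_force: 0.0
```

jog_arm:
  deltas:
    - [0,0,3,0,0,0,1]
    - [0,0,6,0,0,0,1]
    - [0,0,9,0,0,0,1]
    - [0,0,10.5,0,0,0,1]
    - [0,0,10.9,0,0,0,1]
    - [0,0,10.9,0,0,0,0]
    - [0,0,10.9,0,0,0,0]
    - [0,0,10.9,0,0,0,0]
    - [0,0,10.9,0,0,0,0]
    - [0,0,10.9,0,0,0,0]
    - [0,0,10.9,0,0,0,0]
    - [0,0,10.9,0,0,0,0]

```text
t: 42.25
ee_pos: [0.4415, -0.2819, 0.0489]
orientation: [180.0, -0.0, 0.0]
ft_force: [-0.8, 0.2, 5.2]
opening: 0.0564
gripper_force: 40.0
```

jog_arm:
  deltas:
    - [0,0,-1,0,0,0,0]
    - [0,0,-3,0,0,0,0]
    - [0,0,-5.5,0,0,0,0]
    - [0,0,-8,0,0,0,0]
    - [0,0,-10,0,0,0,0]
    - [1,-0.4,-11,0,0,0,0]
    - [3.5,-1.5,-11,0,0,0,0]
    - [7,-3,-11,0,0,0,0]
    - [11,-4.8,-11,0,0,0,0]
    - [15,-6.5,-11,0,0,0,0]
    - [18,-7.8,-11,0,0,0,0]
    - [20,-8.6,-11,0,0,0,0]
    - [20.6,-8.9,-11,0,0,0,0]
    - [20.6,-8.9,-11,0,0,0,0]
    - [20.6,-8.9,-11,0,0,0,0]

```text
t: 44.12
ee_pos: [0.6467, -0.193, 0.1585]
orientation: [-180.0, 0.0, -0.0]
ft_force: [-0.0, -0.0, -3.3]
opening: 0.0562
gripper_force: 40.0
```

jog_arm:
  deltas:
    - [0,0,2,0,0,0,0]
    - [0,0,4,0,0,0,0]
    - [0,0,6,0,0,0,0]
    - [0,0,8,0,0,0,0]
    - [0,0,9.5,0,0,0,0]
    - [0,0,10.4,0,0,0,0]
    - [0,0,10.7,0,0,0,0]
    - [0,0,10.9,0,0,0,0]
    - [0,0,11,0,0,0,0]
    - [0,0,11.05,0,0,0,0]
    - [0,0,11.05,0,0,0,0]

```text
t: 45.5
ee_pos: [0.6476, -0.1928, 0.0489]
orientation: [180.0, -0.1, 0.0]
ft_force: [-1.9, 0.8, 4.9]
opening: 0.0563
gripper_force: 40.0
```

Release, rise, and move aside toward the spare stand.

jog_arm:
  deltas:
    - [0,0,0,0,0,0,1]
    - [0,0,0,0,0,0,1]
    - [0,0,0,0,0,0,1]
    - [0,0,0,0,0,0,1]
    - [0,0,-3,0,0,0,1]
    - [0,0,-7,0,0,0,1]
    - [0,0,-11,0,0,0,1]
    - [0,0,-15,0,0,0,1]
    - [-4,4,-18,0,0,0,1]
    - [-8,8,-18,0,0,0,1]
    - [-12,12,-18,0,0,0,1]
    - [-16,16,-18,0,0,0,1]
    - [-20,20,-18,0,0,0,1]
    - [-20,20,-18,0,0,0,1]
    - [-20,20,-18,0,0,0,1]

```text
t: 47.38
ee_pos: [0.4475, -0.3926, 0.2282]
orientation: [-180.0, -0.0, -0.0]
ft_force: [0.4, -0.6, 0.0]
opening: 0.095
gripper_force: 0.0
```

Run:
```python
from h import *
f=viewer.grab_frame("top");cv2.imwrite("pics/t4.png",f["img"])
f=viewer.grab_frame("scene");cv2.imwrite("pics/s4.png",f["img"])
```

```text
(no output)
```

View pics/t4.png

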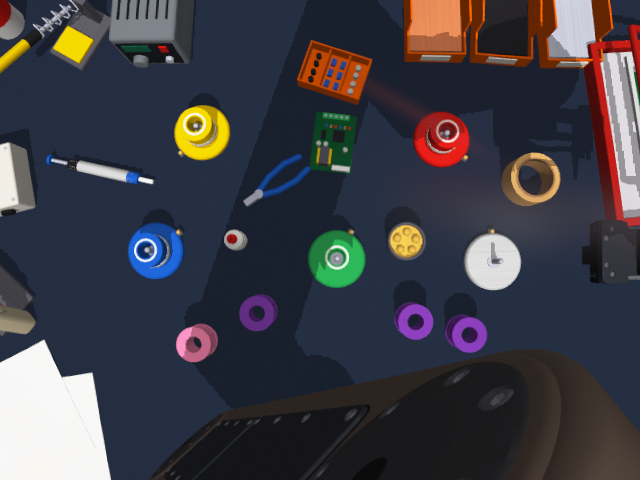

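View pics/s4.png

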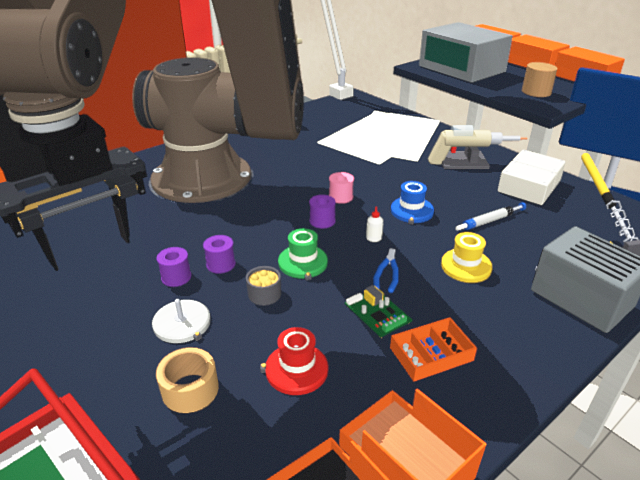

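Both views show every reel upright and fully down on the stand of its own colour. In the top view they are yellow (200,130), red (443,136), blue (152,250) and green (337,258). The board at (333,142) has not moved and the gripper is clear.

```bash
python3 -c "
from workcell import close_job
print(close_job())"
```

```text
the job is handed in; nothing more can be done
None
```

The job is handed in: all four reels sit upright and fully down on the stands of their own colour, the spare stand is empty, and the board was not moved; the last move ended at about 47 s of the 128 s allowed.

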